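# Set a plunge router's depth stop to a latch plate

### The job

Set the plunge router's depth stop to the thickness of the steel latch plate: lay the plate flat on the stop step of the router's turret, under the raised depth rod, lower the rod until it rests on the plate, and then lock the rod by swinging its clamp lever fully down. Leave the plate in place between step and rod, let go of everything, and do not push the other things on the table about.

Things in the scene. Friction and masses are not known exactly. Their poses are not given: they have to be found in the camera images.
- plate_center (a point): Centre of the latch plate: a flat rectangular bright steel plate, 80 long (its x axis) x 28 wide (y) x 5 mm thick (z), 86 g give or take, with two small screw holes on its centre line, 27 mm either side of the middle. It starts lying flat on the oak offcut with its -x end sticking out about 34 mm beyond the offcut's front end, free underneath, pointing roughly at the robot.
- offcut: Loose oak offcut, 180 x 75 x 40 mm tall, about 0.38 kg, the plate on top of it. Origin on the table under the middle of its front end (the end towards the robot, where the plate sticks out); x runs along its length away from that end, z up.
- router: Cordless plunge router, fixed on the table. Origin on the table straight under its depth rod; x points horizontally from its front (the rod side, facing roughly the robot) to the motor, y to the left looking along x, z up. Round base 170 mm across, 13 mm high; motor axis at x = +66 mm, motor 82 mm across; battery on top up to 277 mm high, from x = +42 mm on.
- stop_top (a point): Centre of the top face of the tall stop step, the place for the plate: 45 mm above the table, straight under the depth rod. The step is a small steel block, top 32 mm along the router's x by 26 mm along y (narrower than the plate), rising 20 mm from the turret disc, which is 52 mm across and lies on the base. Axes as the router's.
- rod_guide (a point): Point on the rod's axis half-way up the guide block through which it slides: 24 mm along x, 32 mm along y, from 90 to 135 mm height. A gripper upright over the front half of the plate hits it; leaned 30 to 45 degrees, its top towards the robot, it has room. The router's two handles reach 147 mm to either side of the motor axis, at 85 to 131 mm height.
- rod_tip (a point): Lower end of the depth rod (flat, 8 mm across), the upright steel rod in front of the motor. Axes as the router's.
- rod_cap (a point): Top face centre of the black cap of the depth rod: cap 18 mm across and 16 mm high, 150 mm above the rod's lower end. While the clamp is open the rod slides up or down with about 4 N of friction and stays where it is left; it can be pressed down on its cap or pinched by it.
- depth_rod (a joint): How far the rod has been lowered, m. 0 is fully up (lower end 47 mm above the stop step), 0.042 is resting on the 5 mm plate lying on the step, 0.047 is resting on the bare step.
- clamp_lever (a joint): Angle of the clamp lever, rad. It pivots on a horizontal axis (the router's x) on the front of the rod's guide and reaches to the router's right (-y), 71 mm long. 0: open, pointing 38 degrees up. It swings down as the value grows, to its stop at 1.20 (31 degrees below level), where its eccentric grips the rod; it bites from about 0.65. It drags with 2 to 6 N at its end and stays where left.
- lever_pivot (a point): Pivot of the clamp lever: 19 mm in front of the rod's axis (towards the router's -x), 11 mm to its left (+y) and 112.5 mm above the table. Axes as the router's.
- lever_end (a point): Near the rounded end of the black round grip, 15 mm thick, at the end of the clamp lever, 62 mm from the pivot.
- hinge: Bystander: black plastic cabinet hinge with its spring clip, 82 x 58 x 22 mm. Origin at its underside.
- hex_key: Bystander: chrome hex key, an L of 96 x 38 mm, 6 mm thick, lying on the table.
- mallet: Bystander: blue rubber mallet lying on its side, 290 mm long, head 60 mm thick.
- square: Bystander: steel combination square lying flat, 300 mm rule.
- tape_measure: Bystander: tape measure, 72 x 40 x 66 mm tall.
- pencil: Bystander: flat carpenter's pencil, 163 mm long, lying towards the back.
Mind the look-alikes: they are no part of the job. What is shaped like the part that bears plate_center but brown or purple is not meant.

How it is judged:
On the way, in this order (a step that is already met when the one before it is completed fails the run):
1. the plate lies flat on the stop step under the rod (horizontal distance between plate_center and stop_top below 0.018 m and z of plate_center in the frame of stop_top below 0.0045 m and angle between the z axis of plate_center and the z axis of stop_top, either way round below 0.06 rad), for 0.2 s.
2. the rod has been lowered onto the plate, with the clamp still open (z of rod_tip in the frame of stop_top between 0.003 and 0.006 m and value of joint clamp_lever below 0.6 rad), for 0.2 s.
3. the clamp lever is swung fully down (value of joint clamp_lever above 1.08 rad), for 0.2 s.
At the end, for the whole second after the job is handed in: The latch plate lies still and flat (within 3 degrees) on the stop step, its centre within 18 mm of the rod's axis; the rod's lower end rests on it (no gap over 1 mm); the clamp lever is down, at 1.08 rad or more of its 1.20 (all of step 1 and z of plate_center in the frame of stop_top above 0.001 m and y of rod_tip in the frame of plate_center between -0.014 and 0.014 m and z of rod_tip in the frame of stop_top between 0.003 and 0.006 m and value of joint clamp_lever above 1.08 rad and linear speed of latch_plate below 0.01 m/s); the robot touches nothing.
It fails at once if a bystander (hinge, hex key, mallet, square, tape measure or pencil) is pushed more than 40 mm (distance of any of hinge, hex_key, mallet, square, tape_measure, pencil from where it was at the start of the episode above 0.04 m).
It fails at once if the oak offcut is pushed more than 60 mm (distance of offcut from where it was at the start of the episode above 0.06 m).
It also fails if it takes over 61 s, if anything falls off the work surface, if the arm or the gripper's body presses on something with over 40 N, if the wrist force passes 120 N, or if a joint passes its speed limit or range.

### The arm

A 6-joint arm with a two-finger parallel gripper is mounted at the origin on the work surface. World frame = base frame: x ahead of the robot, y to its left, z up, the work surface at z = 0. Lengths are in m, angles in rad, forces in N, time in s.
With the tool pointing down it reaches from about 0.275 to 0.725 m from the base axis. Payload 15.9 kg.
Tool frame: the origin (TCP) lies midway between the tips of the shut fingers; the grasp point (between the pads) lies 19 mm behind it; z points along the fingers, y is the line along which they close (so a half turn about z gives the same grasp; the last joint's range is limited). The gripper opens to 85 mm and grips with 20 to 120 N. Pads are 22 mm wide; open, the fingers measure 114 mm over their backs; the gripper's body (76 mm by 85 mm) begins 54 mm behind the grasp point. The pads swing forward as they close: fully open they stand 13 mm farther back than shut.
Start: joints at [-1.265, 0.213, -0.034, 1.323, 0, 1.571], TCP at [0.151, -0.477, 0.201] pointing down, gripper open.
Joint ranges: [-2.98, 2.98], [-0.74, 1.72], [-1.14, 1.35], [-2.1, 2.04], [-1.57, 1.44], [-3.14, 3.14]. Speed limits (rad/s): [1.89, 1.89, 2.39, 2.57, 3.14, 3.14].

### API

Orientations are given as a unit quaternion [w, x, y, z].
In Python, from cell import state, get_image, get_calibration, close_job gives the robot as it stands.
- The arm moves only by the tool send_rows, never from a script. Its argument "steps" is a list of rows, each an object with "offset": the shift along the tool's x, y, z in units of 0.2 m (1.0 is 0.2 m), a list of three; "turn": the turn, a rotation vector about the tool's x, y, z in units of 2 pi rad (1.0 is 2 pi rad), a list of three. A call has 1 to 10 rows; each row is the pose to reach, as a shift and turn from the pose commanded when the call began, along the tool's axes at that moment, turning the shorter way round; what a row does not reach only later rows make up. A row lasts 1/12 s, in which the tool goes at most 41.7 mm and 7.16 degrees, less where a joint would pass 70% of its speed; a pose out of reach is approached as far as the arm can. A call with a number of a shift or a turn outside -1 to 1 is refused whole. A call with a gripper value outside its range is refused whole. "jaw" is the opening in per cent of the stroke, from 0 (shut) to 100 (fully open), set as the call begins (left out, the last holds). The fingers move at their own pace and stop on an object; the grip force is fixed at half the most. Time passes only in rows, so rows that repeat a pose let the fingers close. It gives the time, the measured TCP pose, the force, the opening and the grip force at its end, in the units of the state.
- state(): the state, without advancing time (a new reading comes with each control period).
- get_image(name): name is "side" or "top" or "wrist"; returns the picture (480x640x3 uint8, blue, green, red); there is no depth.
- get_calibration(name): a dict with "mtx" (3x3 intrinsics, pixels), "R" (3x3) and "t" (3): a world point X has camera coordinates R X + t. Camera axes: x right, y down, z forward; pixel columns grow to the right and rows downward; lengths in m; the calibration is good to about 2 mm. A picture is of the moment at which its call begins: read the wrist's pose just before it. get_calibration takes no time and is no camera call; for the wrist camera it gives the pose at the moment of the call.
- close_job(): hands the job in; it is judged then, once.
The state is a dict: "time": time; "joints": joint angles; "qvel": joint speeds; "effort": joint torques, N m; "tool_pos": TCP position; "tool_rot": TCP orientation; "ft_force": force on the tool from outside, world axes, zero at the start; "ft_torque": the same for the moment, N m; "grip_width": opening from 0.0 (shut) to 1.0 (fully open); "gripper_force": force on a finger pad.
Only numpy, scipy, OpenCV 4.12 (cv2) and the standard library are available. Lean on these libraries where they do the work, as an engineer would, in place of code of your own. Each camera call takes 0.05 s, during which the arm holds its last target. There are 200 camera calls.

## Working session

There is one attempt and no reset: what is moved stays moved. The work goes in short steps, Python scripts to look and compute and a tool call to move; the robot and the scene stay as the last step left them, time stands still between calls to the robot, and variables do not carry over. Pictures are saved under pics/ and viewed, at most 10 in all, crops included, and the job is handed in when it is done.

Besides the shell and the picture viewer there is one more tool, called after ">>>" as name([rows], argument=value, ...), one row to a line, values as JSON. send_rows: Moves the arm, as the interface text tells. Shifts and turns lie within -1 to 1; 1 stands for 0.2 m of shift or 2 pi rad of turn. Its arguments: {"type":"object","properties":{"steps":{"type":"array"},"jaw":{"type":"number"}},"required":["steps"]}

```bash
mkdir -p pics; ls; python3 - <<'E'
from cell import *
import cv2
print(state())
for n in ["side","top"]:
    cv2.imwrite(f"pics/{n}0.png",get_image(n)); print(n,get_calibration(n))
E
```

```text
pics
{'time': 0.0, 'joints': array([-1.26499336e+00,  2.13305694e-01, -3.50474278e-02,  1.32349297e+00,
        1.05316867e-05,  1.57077469e+00]), 'qvel': array([-2.91494100e-04, -5.84535289e-04, -9.69886924e-05, -2.68070226e-04,
        1.20452925e-03,  2.28897741e-04]), 'effort': array([ 2.73687627e-03, -6.86163425e+01,  4.87119091e+01,  1.77743234e-02,
        2.24580299e-04,  6.51021492e-05]), 'tool_pos': array([ 0.15042353, -0.47645504,  0.20084602]), 'tool_rot': array([-5.19560814e-04,  9.88331541e-01,  1.52317069e-01, -7.47328016e-05]), 'ft_force': array([ 1.10795815,  0.64028825, -0.13999837]), 'ft_torque': array([ 0.00866177,  0.00105127, -0.00483416]), 'gripper_force': 0.0, 'grip_width': 1.003040397009791}
side {'mtx': array([[451.57938515,   0.        , 327.1553498 ],
       [  0.        , 451.57938515, 242.42717298],
       [  0.        ,   0.        ,   1.        ]]), 'R': array([[-0.84393799, -0.53639353,  0.00711721],
       [-0.33502267,  0.51665523, -0.78792587],
       [ 0.4189612 , -0.667345  , -0.61572897]]), 't': array([0.43836864, 0.30546686, 0.88764366])}
top {'mtx': array([[622.44970664,   0.        , 315.94544518],
       [  0.        , 622.44970664, 235.51971118],
       [  0.        ,   0.        ,   1.        ]]), 'R': array([[-0.01041037, -0.99992654, -0.00620757],
       [-0.99592378,  0.01092453, -0.08953482],
       [ 0.08959605,  0.00525017, -0.99596435]]), 't': array([-0.01859596,  0.58584793,  1.45651817])}
```

View pics/top0.png

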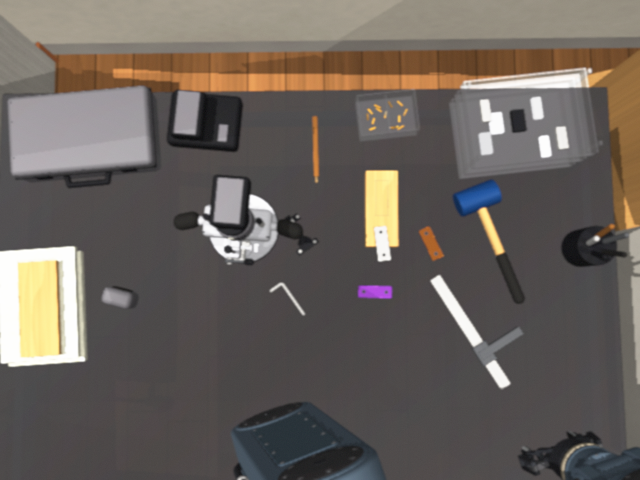

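View pics/side0.png

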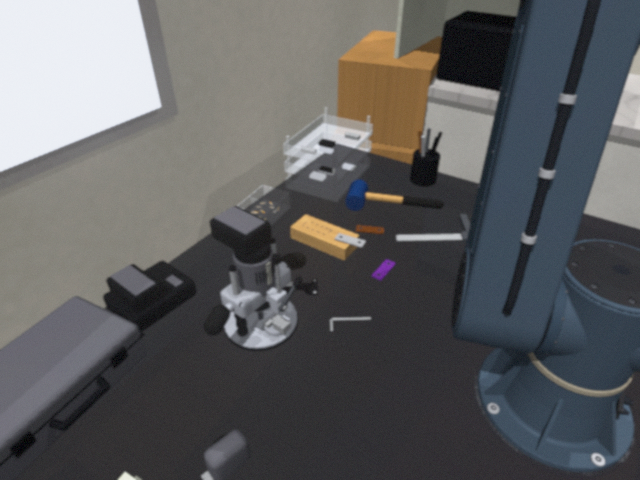

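The top view shows three plate-shaped parts: bright steel on the oak at (383,244), brown at (431,243) and purple at (375,292). The bright one on the oak fits the description. The router is near (240,230) and the hex key near (290,297). I'll enlarge to confirm.

```bash
python3 - <<'E'
import cv2,numpy as np
a=cv2.imread("pics/top0.png"); s=cv2.imread("pics/side0.png")
c1=cv2.resize(a[155:305,165:345],None,fx=4,fy=4,interpolation=cv2.INTER_CUBIC)
cv2.imwrite("pics/c1.png",c1)
p=cv2.resize(a[160:310,350:450],(400,600),interpolation=cv2.INTER_CUBIC)
q=cv2.resize(s[200:350,200:300],(400,600),interpolation=cv2.INTER_CUBIC)
cv2.imwrite("pics/c2.png",np.hstack([p,q]))
E
```

```text
(no output)
```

View pics/c1.png

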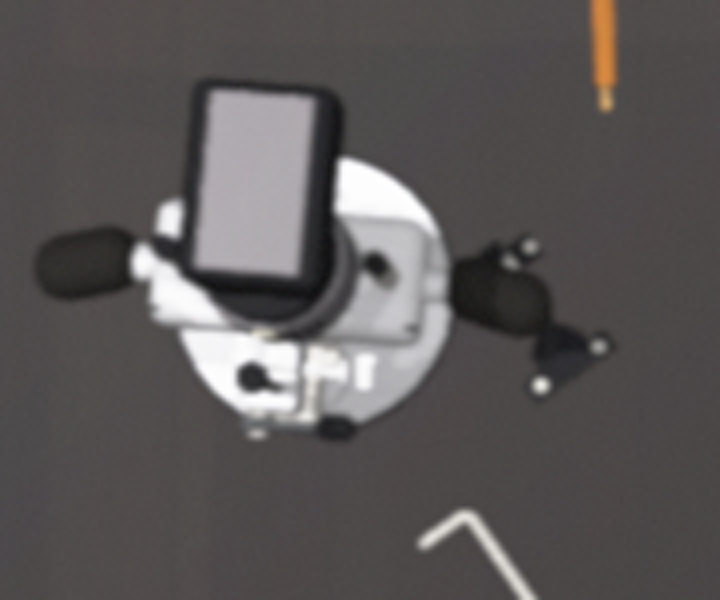

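View pics/c2.png

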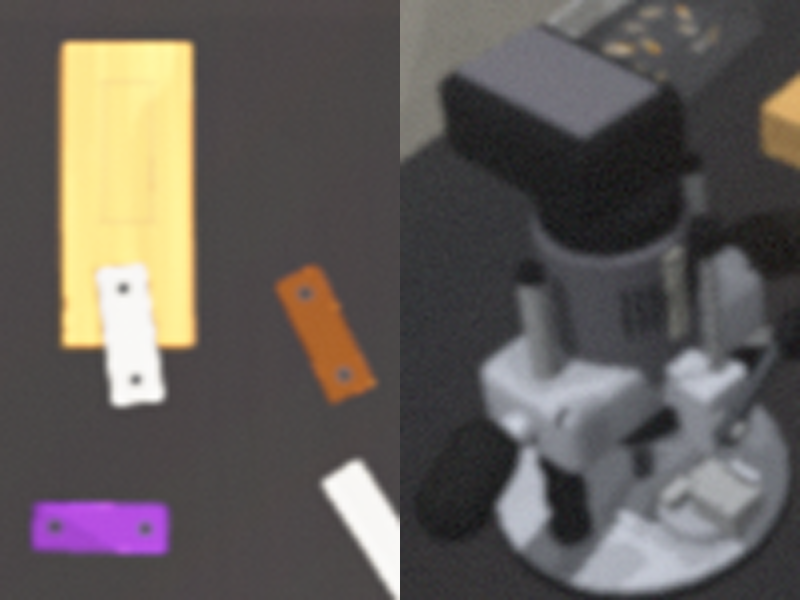

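The steel plate is confirmed on the oak: in the top picture its holes are at about (380.8,232) and (384,254.8). The rod cap is at about (228,249), with the handle ends at (174,221) and (302,231). The black lever grip ends at (253,262), and the hinge sits beside and under the right handle at about (305,238).

```bash
cat > h.py <<'E'
from cell import *
import cv2,numpy as np
from scipy.spatial.transform import Rotation as Rn
def bp(cam,px,z,cal=None):
    c=cal or get_calibration(cam)
    d=c["R"].T@np.linalg.inv(c["mtx"])@np.array([px[0],px[1],1.]); o=-c["R"].T@c["t"]
    return o+d*(z-o[2])/d[2]
def pj(cam,X,cal=None):
    c=cal or get_calibration(cam); p=c["mtx"]@(c["R"]@np.array(X)+c["t"]); return p[:2]/p[2]
def tri(pts):
    A=[];b=[]
    for cam,px in pts:
        c=get_calibration(cam) if isinstance(cam,str) else cam
        M=c["mtx"]@np.c_[c["R"],c["t"]]
        for k in (0,1): r=px[k]*M[2]-M[k]; A.append(r[:3]); b.append(-r[3])
    return np.linalg.lstsq(np.array(A),np.array(b),rcond=None)[0]
def toolR(s=None):
    q=(s or state())["tool_rot"]; return Rn.from_quat([q[1],q[2],q[3],q[0]])
def plan(p,R):
    "offset/turn units to reach world pose from now"
    s=state(); R0=toolR(s)
    return np.round(R0.inv().apply(np.array(p)-s["tool_pos"])/.2,4), np.round((R0.inv()*R).as_rotvec()/2/np.pi,4)
def axes(x,z):
    z=np.array(z,float)/np.linalg.norm(z); x=np.array(x,float); x-=z*(x@z); x/=np.linalg.norm(x)
    return Rn.from_matrix(np.c_[x,np.cross(z,x),z])
E
python3 - <<'E'
from h import *
f=lambda x,y:(350+x/4,160+y/4); g=lambda x,y:(165+x/4,155+y/4)
P=[bp("top",f(*p),.045) for p in [(97,268),(145,265),(164,402),(112,405),(123,288),(136,379)]]
print("plate",np.round(P,4)); print("c corners",np.mean(P[:4],0),"c holes",(P[4]+P[5])/2, "hole dist",np.linalg.norm(P[4]-P[5]))
print("off front",bp("top",f(62,347),.04),bp("top",f(195,347),.04),bp("top",f(62,42),.04))
cap=bp("top",g(252,377),.242);L=bp("top",g(37,265),.108);Rr=bp("top",g(551,308),.108)
print("cap",cap,"handles",L,Rr,np.linalg.norm(L-Rr),(L+Rr)/2)
print("base c",bp("top",g(315,295),.013),"batt L",bp("top",g(195,85),.277),bp("top",g(187,275),.277),bp("top",g(315,290),.277),bp("top",g(340,95),.277))
print("lever end",bp("top",g(352,428),.15),"pivot",bp("top",g(257,432),.1125))
s=(200,200); h=lambda x,y:(200+(x-400)/4,200+y/4)
print("cap tri",tri([("top",g(252,377)),("side",h(528,265))]))
print("step top side", [bp("side",h(*p),.045) for p in [(692,485),(722,510),(760,490),(715,460)]])
E
```

```text
plate [[ 0.6026 -0.1624  0.045 ]
 [ 0.604  -0.1906  0.045 ]
 [ 0.5233 -0.2001  0.045 ]
 [ 0.5218 -0.1696  0.045 ]
 [ 0.5906 -0.1774  0.045 ]
 [ 0.5369 -0.184   0.045 ]]
c corners [ 0.5629193 -0.1806781  0.045    ] c holes [ 0.56374592 -0.18070082  0.045     ] hole dist 0.05403606739819443
off front [ 0.5565449 -0.1413441  0.04     ] [ 0.55569557 -0.2195764   0.04      ] [ 0.73851358 -0.14453534  0.04      ]
cap [0.54015629 0.15297745 0.242     ] handles [0.61411843 0.29431727 0.108     ] [0.58654154 0.00433913 0.108     ] 0.2912864700229026 [0.60032999 0.1493282  0.108     ]
base c [0.60507475 0.1488477  0.013     ] batt L [0.68410992 0.17663123 0.277     ] [0.58875479 0.1801906  0.277     ] [0.58057768 0.11669068 0.277     ] [0.67822014 0.10420998 0.277     ]
lever end [0.51814589 0.11202447 0.15      ] pivot [0.51829016 0.16917348 0.1125    ]
cap tri [0.56486876 0.17760295 0.20251194]
step top side [array([0.5529138 , 0.16704655, 0.045     ]), array([0.52850798, 0.17243622, 0.045     ]), array([0.51980232, 0.14997547, 0.045     ]), array([0.55353327, 0.14570391, 0.045     ])]
```

```bash
cat >> h.py <<'E'
def lean(yaw,a):
    y,a=np.deg2rad([yaw,a]); f=np.array([np.cos(y),np.sin(y),0])
    return axes(f,np.sin(a)*f-[0,0,np.cos(a)])
E
python3 - <<'E'
from h import *
R=lean(7,40); z=R.as_matrix()[:,2]
G=np.array([.5635,-.1807,.0425])-.027*np.array([np.cos(.122),np.sin(.122),0])
for b in (-.09,.013): print(G+b*z,plan(G+b*z,R))
E
```

```text
[ 0.47928101 -0.19103608  0.111444  ] (array([ 1.9976, -0.8656,  0.448 ]), array([-0.0103,  0.1108,  0.028 ]))
[ 0.54499464 -0.18296747  0.03254142] (array([ 2.3231, -0.8048,  0.8425]), array([-0.0103,  0.1108,  0.028 ]))
```

>>> send_rows([
  {"offset": [0.5,-0.4,0],"turn": [0,0,0]},
  {"offset": [1,-0.87,0],"turn": [0,0,0]},
  {"offset": [1,-0.87,0],"turn": [0,0,0]},
  {"offset": [1,-0.87,0],"turn": [0,0,0]},
  {"offset": [1,-0.87,0],"turn": [0,0,0]},
  {"offset": [1,-0.87,0],"turn": [0,0,0]},
  {"offset": [1,-0.87,0],"turn": [0,0,0]},
  {"offset": [1,-0.87,0],"turn": [0,0,0]},
  {"offset": [1,-0.87,0],"turn": [0,0,0]},
], jaw=60)

```text
time: 0.85
tool_pos: [0.2891, -0.2501, 0.2013]
tool_rot: [0.0, 0.988, 0.153, -0.0]
ft_force: [-0.4, -0.5, -0.2]
grip_width: 0.603
gripper_force: 0.0
```

```bash
cat > p1.py <<'E'
from h import *
import sys
b=float(sys.argv[1])
R=lean(7,40); z=R.as_matrix()[:,2]
G=np.array([.5635,-.1807,.0425])-.027*np.array([np.cos(.122),np.sin(.122),0])
print(state()["tool_pos"],G+b*z,plan(G+b*z,R))
E
python3 p1.py -.09
```

```text
[ 0.28913903 -0.25007568  0.20128231] [ 0.47928101 -0.19103608  0.111444  ] (array([0.9955, 0.0071, 0.4491]), array([-0.0103,  0.1108,  0.0284]))
```

>>> send_rows([
  {"offset": [0.5,0,0.2],"turn": [-0.005,0.055,0.014]},
  {"offset": [0.995,0.007,0.449],"turn": [-0.0103,0.1108,0.0284]},
  {"offset": [0.995,0.007,0.449],"turn": [-0.0103,0.1108,0.0284]},
  {"offset": [0.995,0.007,0.449],"turn": [-0.0103,0.1108,0.0284]},
  {"offset": [0.995,0.007,0.449],"turn": [-0.0103,0.1108,0.0284]},
  {"offset": [0.995,0.007,0.449],"turn": [-0.0103,0.1108,0.0284]},
  {"offset": [0.995,0.007,0.449],"turn": [-0.0103,0.1108,0.0284]},
  {"offset": [0.995,0.007,0.449],"turn": [-0.0103,0.1108,0.0284]},
  {"offset": [0.995,0.007,0.449],"turn": [-0.0103,0.1108,0.0284]},
  {"offset": [0.995,0.007,0.449],"turn": [-0.0103,0.1108,0.0284]},
])

```text
time: 1.68
tool_pos: [0.4788, -0.1936, 0.1122]
tool_rot: [-0.02, 0.938, 0.056, 0.34]
ft_force: [0.2, -0.3, 1.0]
grip_width: 0.6
gripper_force: 0.0
```

```bash
python3 p1.py .013; python3 - <<'E'
from h import *
print(state()["joints"])
c=get_calibration("wrist"); cv2.imwrite("pics/w1.png",get_image("wrist")); print(c)
for X in [(.5369,-.184,.045),(.5906,-.1774,.045)]: print(pj("wrist",X,c))
E
```

```text
[ 0.47884312 -0.19359954  0.11218813] [ 0.54499464 -0.18296747  0.03254142] (array([ 0.0017, -0.014 ,  0.5202]), array([ 0.0005,  0.0004, -0.0003]))
[-0.70357143 -0.11791594 -0.89173178  0.27969454  0.48839447  2.45058237]
{'mtx': array([[351.72794729,   0.        , 316.91743064],
       [  0.        , 351.72794729, 239.68824544],
       [  0.        ,   0.        ,   1.        ]]), 'R': array([[ 1.18501517e-01, -9.92953846e-01,  2.24174354e-04],
       [-9.23630982e-01, -1.10311229e-01, -3.67065718e-01],
       [ 3.64504045e-01,  4.32907901e-02, -9.30194984e-01]]), 't': array([-0.24849921,  0.48439935,  0.12756256])}
[314.13624251 229.75949742]
[314.09675268 170.0791724 ]
```

View pics/w1.png

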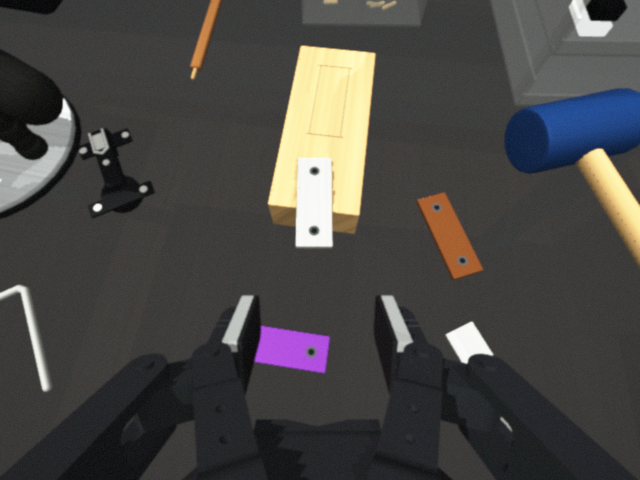

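The wrist picture shows the plate holes at (314,230) and (314,170), right where I predicted, between the fingers' columns. The brown and purple look-alikes are clear of the path.

>>> send_rows([
  {"offset": [0,-0.014,0.15],"turn": [0,0,0]},
  {"offset": [0,-0.014,0.3],"turn": [0,0,0]},
  {"offset": [0.002,-0.014,0.42],"turn": [0,0,0]},
  {"offset": [0.002,-0.014,0.52],"turn": [0,0,0]},
  {"offset": [0.002,-0.014,0.52],"turn": [0,0,0]},
  {"offset": [0.002,-0.014,0.52],"turn": [0,0,0]},
  {"offset": [0.002,-0.014,0.52],"turn": [0,0,0]},
])

```text
time: 2.32
tool_pos: [0.5458, -0.182, 0.0331]
tool_rot: [-0.02, 0.938, 0.056, 0.341]
ft_force: [-0.9, 0.0, 0.3]
grip_width: 0.6
gripper_force: 0.0
```

```bash
python3 p1.py .013; python3 -c "
from h import *
cv2.imwrite('pics/w2.png',get_image('wrist'))"
```

```text
[ 0.54576468 -0.18195161  0.03314523] [ 0.54499464 -0.18296747  0.03254142] (array([-0.0053,  0.0046, -0.0005]), array([ 0.0003, -0.    , -0.0002]))
```

View pics/w2.png

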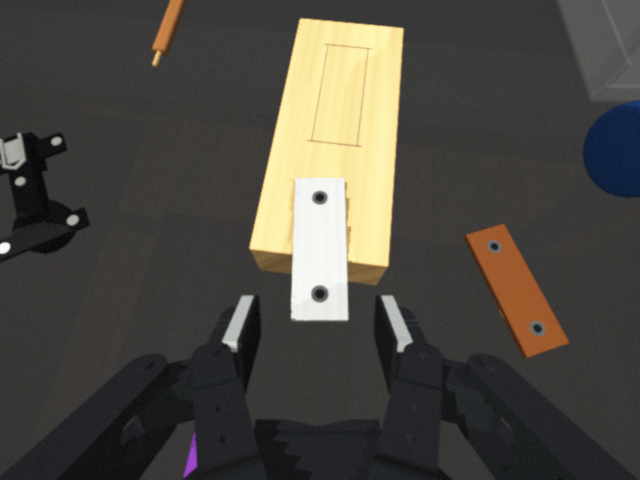

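```bash
python3 - <<'E'
from h import *
s=state();R=toolR(s).as_matrix();p=s["tool_pos"];c=get_calibration("wrist")
C=-c["R"].T@c["t"]; print("cam in tool",R.T@(C-p),"axis",R.T@c["R"][2])
for d in (0,-.006,-.013,-.019):
  for w in (0.,.0255): print(d,w,pj("wrist",p+R[:,2]*d+R[:,1]*w,c),pj("wrist",p+R[:,2]*d+R[:,1]*w+.011*R[:,0],c))
E
```

```text
cam in tool [ 0.080702   -0.00038457 -0.17274127] axis [-3.14557758e-01 -6.64897581e-04  9.49238102e-01]
0 0.0 [317.87706997 281.05088619] [317.88511072 262.06468889]
0 0.0255 [365.24707886 281.04147876] [366.13690447 262.05337453]
-0.006 0.0 [317.90057694 285.94797575] [317.9093232  266.45573617]
-0.006 0.0255 [366.73968284 285.93872868] [367.6862975  266.44447737]
-0.013 0.0 [317.92991356 292.05952524] [317.93957954 271.94286657]
-0.013 0.0255 [368.60245866 292.05051645] [369.62245901 271.93171277]
-0.019 0.0 [317.95687044 297.67531574] [317.96742003 276.99187288]
-0.019 0.0255 [370.31414052 297.66656327] [371.40403856 276.98085063]
```

The plate end is at row 318 and the finger tips at about row 298, so the overlap is thin. I'll go 6 mm deeper before closing.

>>> send_rows([
  {"offset": [-0.003,0.004,0.03],"turn": [0,0,0]},
  {"offset": [-0.003,0.004,0.03],"turn": [0,0,0]},
])

```text
time: 2.53
tool_pos: [0.5494, -0.1824, 0.0277]
tool_rot: [-0.02, 0.938, 0.056, 0.342]
ft_force: [0.6, 0.3, -0.7]
grip_width: 0.595
gripper_force: 0.0
```

>>> send_rows([
  {"offset": [0,0,0],"turn": [0,0,0]},
  {"offset": [0,0,0],"turn": [0,0,0]},
  {"offset": [0,0,0],"turn": [0,0,0]},
  {"offset": [0,0,0],"turn": [0,0,0]},
  {"offset": [0,0,0],"turn": [0,0,0]},
  {"offset": [0,0,0],"turn": [0,0,0]},
  {"offset": [0,0,0],"turn": [0,0,0]},
  {"offset": [0,0,0],"turn": [0,0,0]},
], jaw=0)

```text
time: 3.2
tool_pos: [0.5489, -0.1816, 0.0271]
tool_rot: [-0.021, 0.938, 0.056, 0.341]
ft_force: [-0.1, -0.9, 0.9]
grip_width: 0.0
gripper_force: 0.0
```

```bash
python3 -c "
from h import *
print(state()['tool_pos'])
cv2.imwrite('pics/w3.png',get_image('wrist'))"
```

```text
[ 0.54886449 -0.18160903  0.02710591]
```

View pics/w3.png

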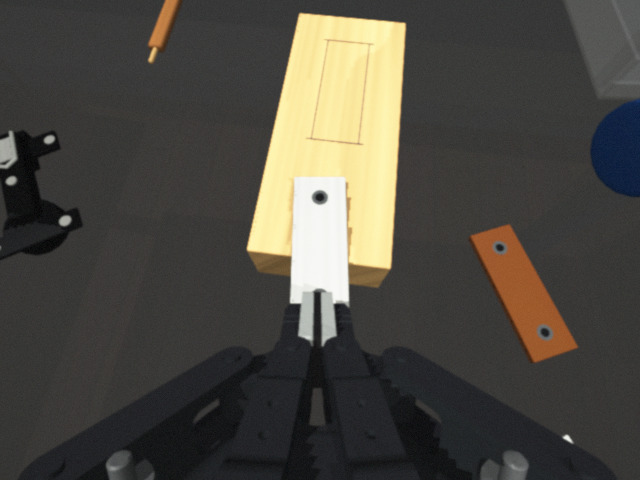

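The fingers shut above the plate end without touching it. The tips are at row 291, where the reported TCP would put their near edge at about row 262, so the real tips lie about 35 mm behind it. I'll back off, open and go about 32 mm deeper, watching the force.

>>> send_rows([
  {"offset": [0,0,-0.15],"turn": [0,0,0]},
  {"offset": [0,0,-0.15],"turn": [0,0,0]},
  {"offset": [0,0,-0.15],"turn": [0,0,0]},
  {"offset": [0,0,-0.15],"turn": [0,0,0]},
  {"offset": [0,0,-0.15],"turn": [0,0,0]},
  {"offset": [0,0,-0.15],"turn": [0,0,0]},
], jaw=60)

```text
time: 3.75
tool_pos: [0.5297, -0.1837, 0.0495]
tool_rot: [-0.021, 0.938, 0.056, 0.341]
ft_force: [-0.2, -1.0, -0.2]
grip_width: 0.601
gripper_force: 0.0
```

>>> send_rows([
  {"offset": [-0.005,-0.003,0.1],"turn": [0,0,0]},
  {"offset": [-0.005,-0.003,0.17],"turn": [0,0,0]},
  {"offset": [-0.005,-0.003,0.23],"turn": [0,0,0]},
  {"offset": [-0.005,-0.003,0.23],"turn": [0,0,0]},
  {"offset": [-0.005,-0.003,0.23],"turn": [0,0,0]},
])

```text
time: 4.17
tool_pos: [0.5578, -0.1792, 0.0132]
tool_rot: [-0.021, 0.938, 0.056, 0.341]
ft_force: [-0.5, -0.0, 0.2]
grip_width: 0.6
gripper_force: 0.0
```

```bash
python3 p1.py .051; python3 -c "
from h import *
a=get_image('wrist');b=get_image('top')[140:320,300:460]
cv2.imwrite('pics/w4.png',np.hstack([a[140:400,180:460],cv2.resize(b,(231,260))]))"
```

```text
[ 0.55776583 -0.17923275  0.01322045] [ 0.5692385  -0.17999069  0.00343173] (array([0.0119, 0.0107, 0.0738]), array([-0.    ,  0.0002, -0.0003]))
```

View pics/w4.png

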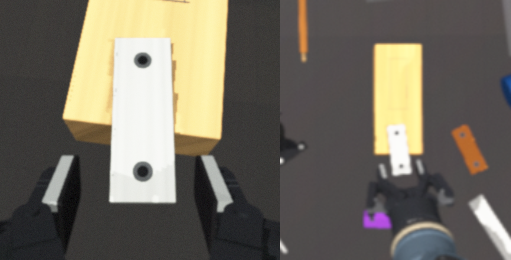

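The tips (row ~296) are now nearly level with the plate, and the plate straddle is good. I'll go 15 mm further and close.

>>> send_rows([
  {"offset": [0.005,0.011,0.04],"turn": [0,0,0]},
  {"offset": [0.01,0.011,0.075],"turn": [0,0,0]},
  {"offset": [0.01,0.011,0.075],"turn": [0,0,0]},
  {"offset": [0.01,0.011,0.075],"turn": [0,0,0]},
])

```text
time: 4.6
tool_pos: [0.5696, -0.1806, 0.0037]
tool_rot: [-0.021, 0.938, 0.056, 0.341]
ft_force: [-0.7, 0.2, -0.4]
grip_width: 0.602
gripper_force: 0.0
```

>>> send_rows([
  {"offset": [0,0,0],"turn": [0,0,0]},
  {"offset": [0,0,0],"turn": [0,0,0]},
  {"offset": [0,0,0],"turn": [0,0,0]},
  {"offset": [0,0,0],"turn": [0,0,0]},
  {"offset": [0,0,0],"turn": [0,0,0]},
  {"offset": [0,0,0],"turn": [0,0,0]},
], jaw=0)

```text
time: 5.1
tool_pos: [0.5696, -0.1807, 0.0041]
tool_rot: [-0.021, 0.938, 0.056, 0.341]
ft_force: [-2.2, 1.2, 3.3]
grip_width: 0.309
gripper_force: 58.8
```

```bash
python3 p1.py .051; python3 -c "
from h import *
a=get_image('wrist')
cv2.imwrite('pics/w5.png',a)"
```

```text
[ 0.56956232 -0.18072327  0.00411389] [ 0.5692385  -0.17999069  0.00343173] (array([-0.0031, -0.0038,  0.0019]), array([ 0.0002, -0.    , -0.0003]))
```

Gripped: opening 0.31 (about 26–28 mm), 59 N. Next I'll lift and plan the transfer.

```bash
python3 - <<'E'
from h import *
s=state();R=toolR(s); v=R.inv().apply(np.array([.5635,-.1807,.0425])-s["tool_pos"])
Rp=lean(7,0)
print("v",v); np.save("v.npy",v)
print("lift .12", np.round(R.inv().apply([0,0,.12])/.2,4), "to", )
E
cat > p2.py <<'E'
from h import *
import sys
# args: plate centre in router frame x y z(table)
S=np.array([.539,.154,0]); yaw=-5.3
d=np.array(list(map(float,sys.argv[1:4])))
a=float(sys.argv[4]) if len(sys.argv)>4 else 40
R=lean(yaw,a); Y=Rn.from_euler("z",yaw,degrees=True)
C=S+Y.apply(d); v=np.load("v.npy")
# plate flatness keeps the grasp lean of 40 deg
p=C-R.apply(v); print(state()["tool_pos"],"->",p,plan(p,R)); print(np.round(state()["joints"],2),state()["time"])
E
python3 p2.py -.1 0 .1
```

```text
v [ 0.02004631 -0.00078922 -0.03327994]
lift .12 [ 3.858e-01 -1.000e-04 -4.595e-01] to
[ 0.56959467 -0.18075269  0.00412183] -> [0.44536439 0.16189371 0.06162057] (array([-0.1309, -1.7752, -0.4848]), array([-0.0217, -0.    ,  0.0259]))
[-0.54  0.22 -0.93 -0.17  0.4   2.61] 5.15
```

>>> send_rows([
  {"offset": [0.1,0,-0.12],"turn": [0,0,0]},
  {"offset": [0.2,0,-0.24],"turn": [0,0,0]},
  {"offset": [0.32,-0.1,-0.38],"turn": [0,0,0]},
  {"offset": [0.3,-0.3,-0.45],"turn": [-0.005,0,0.006]},
  {"offset": [0.2,-0.5,-0.5],"turn": [-0.01,0,0.012]},
  {"offset": [0.15,-0.7,-0.55],"turn": [-0.015,0,0.018]},
  {"offset": [0.1,-0.9,-0.6],"turn": [-0.02,0,0.024]},
  {"offset": [0.1,-0.95,-0.6],"turn": [-0.0217,0,0.0259]},
  {"offset": [0.1,-0.95,-0.6],"turn": [-0.0217,0,0.0259]},
])

```text
time: 5.9
tool_pos: [0.4818, -0.0247, 0.1083]
tool_rot: [0.009, 0.939, -0.024, 0.342]
ft_force: [0.6, 0.2, -0.7]
grip_width: 0.313
gripper_force: 59.5
```

```bash
python3 p2.py -.1 0 .09; python3 -c "
from cell import *
print(state()['grip_width'],state()['gripper_force'],state()['ft_force'])"
```

```text
[ 0.481769   -0.02470202  0.10830231] -> [0.44536439 0.16189371 0.05162057] (array([-0.3574, -0.9226,  0.0702]), array([-0.0043,  0.0001,  0.0051]))
[-0.05 -0.34 -1.09  0.12  0.    3.14] 5.9
0.31294128254419934 59.54788327217102 [ 0.57817579  0.21820161 -0.69887265]
```

The last joint has reached its +3.14 limit, since tool yaw = j1 − j6 + π. The same pose is available at j6 ≈ −2.75, so I'll raise the tool and spin it most of a turn about its own axis in free air.

>>> send_rows([
  {"offset": [0.15,0.1,-0.18],"turn": [0,0,0]},
  {"offset": [0.32,0.25,-0.38],"turn": [0,0,-0.015]},
  {"offset": [0.32,0.25,-0.38],"turn": [0,0,-0.034]},
  {"offset": [0.32,0.25,-0.38],"turn": [0,0,-0.053]},
  {"offset": [0.32,0.25,-0.38],"turn": [0,0,-0.072]},
  {"offset": [0.32,0.25,-0.38],"turn": [0,0,-0.091]},
  {"offset": [0.32,0.25,-0.38],"turn": [0,0,-0.11]},
  {"offset": [0.32,0.25,-0.38],"turn": [0,0,-0.129]},
  {"offset": [0.32,0.25,-0.38],"turn": [0,0,-0.148]},
  {"offset": [0.32,0.25,-0.38],"turn": [0,0,-0.167]},
])

```text
time: 6.73
tool_pos: [0.4814, -0.078, 0.2081]
tool_rot: [0.18, 0.825, 0.45, 0.291]
ft_force: [-0.5, -0.3, -0.6]
grip_width: 0.307
gripper_force: 59.6
```

```bash
python3 p2.py -.1 0 .2; python3 -c "
from cell import *
print(state()['grip_width'],state()['gripper_force'],state()['ft_force'])"
```

```text
[ 0.48144989 -0.07802077  0.20807989] -> [0.44536439 0.16189371 0.16162057] (array([ 0.8647, -0.8817,  0.0194]), array([-0.0034, -0.002 ,  0.1721]))
[-0.25 -0.44 -0.87  0.45  0.12  1.94] 6.7333
0.3073648931702783 59.64861810207367 [-0.51700581 -0.34824279 -0.63939397]
```

>>> send_rows([
  {"offset": [0,0,0],"turn": [0,0,-0.019]},
  {"offset": [0,0,0],"turn": [0,0,-0.038]},
  {"offset": [0,0,0],"turn": [0,0,-0.057]},
  {"offset": [0,0,0],"turn": [0,0,-0.076]},
  {"offset": [0,0,0],"turn": [0,0,-0.095]},
  {"offset": [0,0,0],"turn": [0,0,-0.114]},
  {"offset": [0,0,0],"turn": [0,0,-0.133]},
  {"offset": [0,0,0],"turn": [0,0,-0.152]},
  {"offset": [0,0,0],"turn": [0,0,-0.171]},
  {"offset": [0,0,0],"turn": [0,0,-0.19]},
])

```text
time: 7.57
tool_pos: [0.4815, -0.078, 0.2081]
tool_rot: [0.312, 0.43, 0.836, 0.139]
ft_force: [-0.4, -0.0, -1.2]
grip_width: 0.311
gripper_force: 59.6
```

>>> send_rows([
  {"offset": [0,0,0],"turn": [0,0,-0.019]},
  {"offset": [0,0,0],"turn": [0,0,-0.038]},
  {"offset": [0,0,0],"turn": [0,0,-0.057]},
  {"offset": [0,0,0],"turn": [0,0,-0.076]},
  {"offset": [0,0,0],"turn": [0,0,-0.095]},
  {"offset": [0,0,0],"turn": [0,0,-0.114]},
  {"offset": [0,0,0],"turn": [0,0,-0.133]},
  {"offset": [0,0,0],"turn": [0,0,-0.152]},
  {"offset": [0,0,0],"turn": [0,0,-0.171]},
  {"offset": [0,0,0],"turn": [0,0,-0.19]},
])

```text
time: 8.4
tool_pos: [0.4815, -0.078, 0.2081]
tool_rot: [0.337, -0.114, 0.933, -0.06]
ft_force: [-0.2, 0.1, -1.2]
grip_width: 0.313
gripper_force: 59.6
```

>>> send_rows([
  {"offset": [0,0,0],"turn": [0,0,-0.019]},
  {"offset": [0,0,0],"turn": [0,0,-0.038]},
  {"offset": [0,0,0],"turn": [0,0,-0.057]},
  {"offset": [0,0,0],"turn": [0,0,-0.076]},
  {"offset": [0,0,0],"turn": [0,0,-0.095]},
  {"offset": [0,0,0],"turn": [0,0,-0.114]},
  {"offset": [0,0,0],"turn": [0,0,-0.133]},
  {"offset": [0,0,0],"turn": [0,0,-0.152]},
  {"offset": [0,0,0],"turn": [0,0,-0.171]},
  {"offset": [0,0,0],"turn": [0,0,-0.19]},
])

```text
time: 9.23
tool_pos: [0.4815, -0.078, 0.2081]
tool_rot: [0.244, -0.619, 0.707, -0.239]
ft_force: [0.1, 0.2, -0.4]
grip_width: 0.31
gripper_force: 59.6
```

>>> send_rows([
  {"offset": [0,0,0],"turn": [0,0,-0.019]},
  {"offset": [0,0,0],"turn": [0,0,-0.038]},
  {"offset": [0,0,0],"turn": [0,0,-0.057]},
  {"offset": [0,0,0],"turn": [0,0,-0.076]},
  {"offset": [0,0,0],"turn": [0,0,-0.095]},
  {"offset": [0,0,0],"turn": [0,0,-0.114]},
  {"offset": [0,0,0],"turn": [0,0,-0.133]},
  {"offset": [0,0,0],"turn": [0,0,-0.152]},
  {"offset": [0,0,0],"turn": [0,0,-0.171]},
  {"offset": [0,0,0],"turn": [0,0,-0.19]},
])

```text
time: 10.07
tool_pos: [0.4815, -0.078, 0.2081]
tool_rot: [-0.068, 0.909, -0.237, 0.335]
ft_force: [0.1, 0.6, -0.6]
grip_width: 0.309
gripper_force: 59.7
```

```bash
python3 p2.py -.1 0 .11; python3 -c "
from cell import *
print(state()['grip_width'],state()['gripper_force'],state()['ft_force'])"
```

```text
[ 0.48147066 -0.07801125  0.20808043] -> [0.44536439 0.16189371 0.07162057] (array([-1.0855, -0.7913,  0.3641]), array([-0.0037,  0.0009, -0.0679]))
[-0.25 -0.44 -0.87  0.45  0.12 -2.83] 10.0667
0.30880206615748995 59.651461243629456 [ 0.0515302   0.60013086 -0.60327789]
```

>>> send_rows([
  {"offset": [-0.16,-0.11,0.05],"turn": [0,0,-0.015]},
  {"offset": [-0.3,-0.22,0.1],"turn": [-0.001,0,-0.033]},
  {"offset": [-0.45,-0.33,0.15],"turn": [-0.002,0,-0.05]},
  {"offset": [-0.6,-0.44,0.2],"turn": [-0.003,0.001,-0.0679]},
  {"offset": [-0.75,-0.55,0.25],"turn": [-0.0037,0.0009,-0.0679]},
  {"offset": [-0.9,-0.66,0.3],"turn": [-0.0037,0.0009,-0.0679]},
  {"offset": [-1,-0.75,0.36],"turn": [-0.0037,0.0009,-0.0679]},
  {"offset": [-1,-0.75,0.36],"turn": [-0.0037,0.0009,-0.0679]},
  {"offset": [-1,-0.75,0.36],"turn": [-0.0037,0.0009,-0.0679]},
])

```text
time: 10.82
tool_pos: [0.4522, 0.1522, 0.0773]
tool_rot: [0.014, 0.939, -0.043, 0.34]
ft_force: [-0.1, -0.9, -1.3]
grip_width: 0.31
gripper_force: 59.7
```

```bash
python3 p2.py -.1 0 .1; python3 - <<'E'
from h import *
S=np.array([.539,.154,0]);Y=Rn.from_euler("z",-5.3,degrees=True)
c=get_calibration("wrist"); w=get_image("wrist"); t=get_image("top"); cs=get_calibration("side"); sd=get_image("side")
def pts(img,cam,cc,L):
    for d in L:
        u=pj(cam,S+Y.apply(d),cc); cv2.circle(img,tuple(int(round(x)) for x in u),2,(0,0,255),-1)
step=[(a*.016,b*.013,.045) for a in(-1,1) for b in (-1,1)]
L=step+[(0,0,.092),(0,0,.242),(-.019,.011,.1125)]
pts(w,"wrist",c,L); pts(t,"top",None,L[4:]); pts(sd,"side",None,L)
v=np.load("v.npy");s=state();R=toolR(s)
# plate corners as believed: plate x = tool heading
Pc=s["tool_pos"]+R.apply(v); print("plate c",Pc)
for a in (-.04,.04):
  for b in (-.014,.014):
    u=pj("wrist",Pc+Y.apply([a,b,.0025]),c); cv2.circle(w,tuple(int(round(x)) for x in u),3,(0,255,0),1)
cv2.imwrite("pics/w6.png",w);
out=np.zeros((600,800,3),np.uint8); out[:480,:480]=w[:,80:560]
out[:300,480:]=cv2.resize(t[185:285,180:286],(320,300),interpolation=cv2.INTER_CUBIC)
out[300:,480:]=cv2.resize(sd[240:340,210:316],(320,300),interpolation=cv2.INTER_CUBIC)
cv2.imwrite("pics/m1.png",out)
E
```

```text
[0.45217603 0.15216597 0.07725778] -> [0.44536439 0.16189371 0.06162057] (array([-0.0795, -0.0452,  0.0356]), array([-0.0005,  0.0006,  0.0001]))
[ 0.64 -0.18 -1.06  0.13 -0.44 -2.54] 10.8167
plate c [0.44765744 0.14883253 0.11858511]
```

View pics/m1.png

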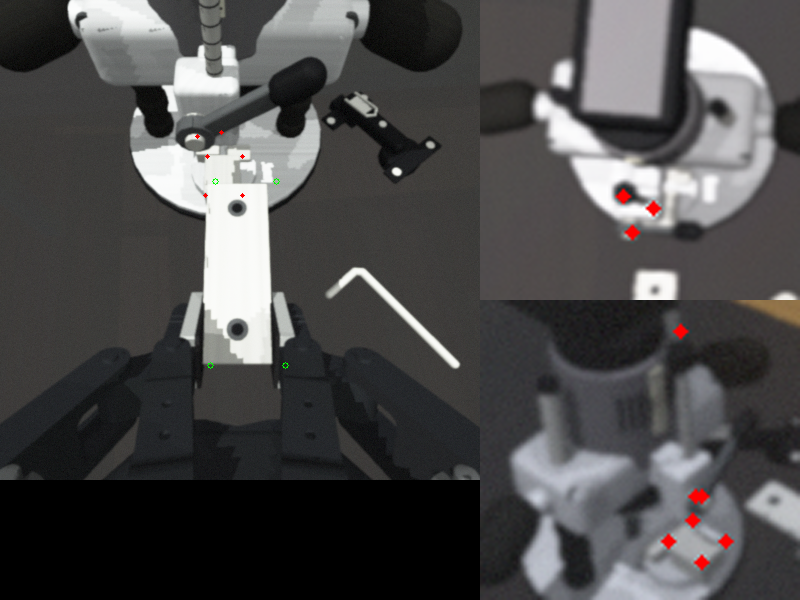

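The picture shows the plate held straight (columns 204–271, rows 184–364 in the crop). The predicted step, pivot (197,136) and cap points fall on the real ones within about 2 mm. I'll go in with the plate about 15 mm above the step.

```bash
python3 -c "
import numpy as np
v=np.load('v.npy'); v[1]=0; np.save('v.npy',v)"; python3 p2.py -.09 0 .063;python3 p2.py -.005 0 .063;
```

```text
[0.45356226 0.14757128 0.08019795] -> [0.45539454 0.16175584 0.02462057] (array([-0.1767, -0.0708,  0.2147]), array([-0.    ,  0.0002, -0.0006]))
[ 0.63 -0.19 -1.06  0.14 -0.44 -2.55] 10.9667
[0.45356226 0.14757128 0.08019795] -> [0.54003114 0.15390434 0.02462057] (array([ 0.1491, -0.0719,  0.4876]), array([-0.    ,  0.0002, -0.0006]))
[ 0.63 -0.19 -1.06  0.14 -0.44 -2.55] 10.9667
```

>>> send_rows([
  {"offset": [-0.09,-0.035,0.107],"turn": [0,0,0]},
  {"offset": [-0.177,-0.071,0.215],"turn": [0,0,0]},
  {"offset": [-0.177,-0.071,0.215],"turn": [0,0,0]},
  {"offset": [-0.177,-0.071,0.215],"turn": [0,0,0]},
  {"offset": [-0.07,-0.071,0.305],"turn": [0,0,0]},
  {"offset": [-0.02,-0.071,0.35],"turn": [0,0,0]},
  {"offset": [-0.02,-0.071,0.35],"turn": [0,0,0]},
  {"offset": [-0.02,-0.071,0.35],"turn": [0,0,0]},
])

```text
time: 11.63
tool_pos: [0.4981, 0.157, 0.0268]
tool_rot: [0.015, 0.938, -0.047, 0.343]
ft_force: [-0.0, -0.7, -1.3]
grip_width: 0.311
gripper_force: 59.7
```

```bash
python3 p2.py -.005 0 .063; python3 - <<'E'
from cell import *
print(state()['ft_force'])
E
```

```text
[0.4980641  0.157023   0.02682243] -> [0.54003114 0.15390434 0.02462057] (array([ 0.1537, -0.005 ,  0.144 ]), array([ 0.    , -0.0004, -0.0012]))
[ 0.57  0.03 -1.07 -0.12 -0.41 -2.59] 11.6333
[-0.0236685  -0.6924486  -1.29840432]
```

>>> send_rows([
  {"offset": [0.05,-0.002,0.048],"turn": [0,0,0]},
  {"offset": [0.1,-0.004,0.095],"turn": [0,0,0]},
  {"offset": [0.154,-0.005,0.144],"turn": [0,0,-0.001]},
  {"offset": [0.154,-0.005,0.144],"turn": [0,0,-0.001]},
  {"offset": [0.154,-0.005,0.144],"turn": [0,0,-0.001]},
])

```text
time: 12.05
tool_pos: [0.5396, 0.1546, 0.0228]
tool_rot: [0.016, 0.939, -0.043, 0.342]
ft_force: [-0.5, -1.0, -0.8]
grip_width: 0.311
gripper_force: 59.7
```

```bash
python3 p2.py -.005 0 .051; python3 p2.py -.005 0 .0475;  python3 - <<'E'
from h import *
print(state()['ft_force'])
S=np.array([.539,.154,0]);Y=Rn.from_euler("z",-5.3,degrees=True)
c=get_calibration("wrist"); w=get_image("wrist"); 
cv2.imwrite("pics/w7.png",w)
cv2.imwrite("pics/s7.png",get_image("side"))
cv2.imwrite("pics/t7.png",get_image("top"))
E
```

```text
[0.53958642 0.15459893 0.02275762] -> [0.54003114 0.15390434 0.01262057] (array([-0.0307,  0.0032,  0.0404]), array([-0.    , -0.0001,  0.0001]))
[ 0.5   0.11 -1.01 -0.16 -0.37 -2.66] 12.05
[0.53958642 0.15459893 0.02275762] -> [0.54003114 0.15390434 0.00912057] (array([-0.0419,  0.0032,  0.0538]), array([-0.    , -0.0001,  0.0001]))
[ 0.5   0.11 -1.01 -0.16 -0.37 -2.66] 12.05
[-0.53839268 -0.97959887 -0.78646115]
```

>>> send_rows([
  {"offset": [-0.015,0.003,0.02],"turn": [0,0,0]},
  {"offset": [-0.031,0.003,0.04],"turn": [0,0,0]},
  {"offset": [-0.031,0.003,0.04],"turn": [0,0,0]},
  {"offset": [-0.031,0.003,0.04],"turn": [0,0,0]},
])

```text
time: 12.53
tool_pos: [0.5386, 0.1543, 0.0114]
tool_rot: [0.016, 0.939, -0.042, 0.341]
ft_force: [0.5, 1.6, -0.6]
grip_width: 0.31
gripper_force: 59.8
```

>>> send_rows([
  {"offset": [-0.006,0,0.007],"turn": [0,0,0]},
  {"offset": [-0.006,0,0.007],"turn": [0,0,0]},
  {"offset": [-0.006,0,0.007],"turn": [0,0,0]},
])

```text
time: 12.78
tool_pos: [0.539, 0.1544, 0.0102]
tool_rot: [0.016, 0.939, -0.043, 0.342]
ft_force: [0.2, 0.7, -1.6]
grip_width: 0.306
gripper_force: 59.8
```

>>> send_rows([
  {"offset": [-0.005,0,0.006],"turn": [0,0,0]},
  {"offset": [-0.005,0,0.006],"turn": [0,0,0]},
  {"offset": [-0.005,0,0.006],"turn": [0,0,0]},
])

```text
time: 13.03
tool_pos: [0.5393, 0.1544, 0.0091]
tool_rot: [0.016, 0.939, -0.043, 0.342]
ft_force: [-5.7, -0.1, 7.2]
grip_width: 0.312
gripper_force: 60.6
```

Contact exactly at the expected height, with 7 N upward. Releasing.

>>> send_rows([
  {"offset": [0,0,0],"turn": [0,0,0]},
  {"offset": [0,0,0],"turn": [0,0,0]},
  {"offset": [0,0,0],"turn": [0,0,0]},
  {"offset": [0,0,0],"turn": [0,0,0]},
], jaw=50)

```text
time: 13.37
tool_pos: [0.5391, 0.1543, 0.0087]
tool_rot: [0.016, 0.939, -0.043, 0.342]
ft_force: [-0.4, -0.7, 0.3]
grip_width: 0.5
gripper_force: 0.0
```

```bash
python3 - <<'E'
from h import *
print(state()['ft_force'],state()['tool_pos'])
S=np.array([.539,.154,0]);Y=Rn.from_euler("z",-5.3,degrees=True)
c=get_calibration("wrist"); w=get_image("wrist"); cv2.imwrite("pics/w8.png",w)
# expected plate corner pixels
for x in (-.045,-.005,.035):
  for y in (-.014,.014): print(x,y,pj("wrist",S+Y.apply([x,y,.05]),c).round(1))
hs=[pj("wrist",S+Y.apply([x-.005,0,.05]),c) for x in(-.027,.027)]; print("holes",hs)
E
```

```text
[-0.41224971 -0.71039441  0.28522775] [0.53905994 0.15427507 0.0086745 ]
-0.045 -0.014 [355.3 367.5]
-0.045 0.014 [282.  367.4]
-0.005 -0.014 [351.7 267.2]
-0.005 0.014 [285.6 267.1]
0.035 -0.014 [348.7 184.9]
0.035 0.014 [288.6 184.8]
holes [array([318.66753377, 332.50129263]), array([318.63349335, 209.92521119])]
```

```bash
python3 - <<'E'
import cv2,numpy as np
g=cv2.cvtColor(cv2.imread("pics/w8.png"),cv2.COLOR_BGR2GRAY).astype(int)
print("col300",[(r,g[r,300]) for r in range(345,400,3)])
for r in (280,300,350): print(r,"".join("#" if x>140 else "." for x in g[r,240:400]))
print("col319 dark",[r for r in range(180,365) if g[r,319]<110])
E
```

```text
col300 [(345, np.int64(231)), (348, np.int64(230)), (351, np.int64(229)), (354, np.int64(231)), (357, np.int64(217)), (360, np.int64(201)), (363, np.int64(108)), (366, np.int64(65)), (369, np.int64(64)), (372, np.int64(56)), (375, np.int64(64)), (378, np.int64(59)), (381, np.int64(62)), (384, np.int64(59)), (387, np.int64(61)), (390, np.int64(60)), (393, np.int64(61)), (396, np.int64(60)), (399, np.int64(63))]
280 ################################################################################################################################################################
300 ...........###########........#############################################################################################.....................................
350 ...............................................##################################################################...............................................
col319 dark [202, 203, 204, 205, 206, 207, 208, 209, 210, 211, 212, 213, 214, 215, 216, 217, 218, 219, 220, 221, 222, 223, 224, 225, 226, 227, 228, 229, 230, 231, 232, 233, 234, 235, 236, 237, 238, 239, 240, 241, 242, 243, 244, 245, 322, 323, 324, 325, 326, 327, 328, 329, 330, 331, 332, 333, 334, 335, 364]
```

The plate sits within about 2–3 mm of the target: front hole at row 328.5 (332.5 predicted), laterally centred. I'll retreat, shut the jaw and go for the cap.

>>> send_rows([
  {"offset": [0,0,-0.1],"turn": [0,0,0]},
  {"offset": [0,0,-0.25],"turn": [0,0,0]},
  {"offset": [0,0,-0.45],"turn": [0,0,0]},
  {"offset": [0,0,-0.65],"turn": [0,0,0]},
  {"offset": [0,0,-0.65],"turn": [0,0,0]},
  {"offset": [0,0,-0.65],"turn": [0,0,0]},
])

```text
time: 13.92
tool_pos: [0.4563, 0.1633, 0.1109]
tool_rot: [0.014, 0.938, -0.042, 0.344]
ft_force: [0.7, -1.3, -0.2]
grip_width: 0.5
gripper_force: 0.0
```

```bash
cat > p3.py <<'E'
from h import *
import sys
# tip corner (lowest point of shut fingers) in router frame, lean, yaw offset
S=np.array([.539,.154,0]); yaw=-5.3
d=np.array(list(map(float,sys.argv[1:4]))); a=float(sys.argv[4]) if len(sys.argv)>4 else 40
R=lean(yaw,a); Y=Rn.from_euler("z",yaw,degrees=True); o=np.array([-.011,0,-.035])
s=state(); p=S+Y.apply(d)-R.apply(o)
print("tip now",Y.inv().apply(s["tool_pos"]+toolR(s).apply(o)-S).round(4),"plan",*plan(p,R),"q",s["joints"].round(2),"t",s["time"],"F",s["ft_force"].round(1))
E
python3 p3.py -.12 0 .27; python3 p3.py -.002 0 .255
```

```text
tip now [-0.1142  0.0015  0.1305] plan [ 0.4273  0.0062 -0.551 ] [-0.0007 -0.0006  0.0001] q [ 0.66 -0.22 -0.99  0.25 -0.45 -2.52] t 13.9167 F [ 0.7 -1.3 -0.2]
tip now [-0.1142  0.0015  0.1305] plan [ 0.8294  0.0084 -0.1127] [-0.0007 -0.0006  0.0001] q [ 0.66 -0.22 -0.99  0.25 -0.45 -2.52] t 13.9167 F [ 0.7 -1.3 -0.2]
```

>>> send_rows([
  {"offset": [0.11,0.002,-0.14],"turn": [0,0,0]},
  {"offset": [0.22,0.004,-0.28],"turn": [0,0,0]},
  {"offset": [0.32,0.006,-0.42],"turn": [0,0,0]},
  {"offset": [0.427,0.006,-0.551],"turn": [0,0,0]},
  {"offset": [0.427,0.006,-0.551],"turn": [0,0,0]},
  {"offset": [0.427,0.006,-0.551],"turn": [0,0,0]},
  {"offset": [0.53,0.007,-0.43],"turn": [0,0,0]},
  {"offset": [0.63,0.007,-0.32],"turn": [0,0,0]},
  {"offset": [0.63,0.007,-0.32],"turn": [0,0,0]},
  {"offset": [0.63,0.007,-0.32],"turn": [0,0,0]},
], jaw=0)

```text
time: 14.75
tool_pos: [0.5112, 0.1544, 0.2351]
tool_rot: [0.017, 0.939, -0.043, 0.34]
ft_force: [-1.1, -0.2, -1.2]
grip_width: 0.001
gripper_force: 0.0
```

```bash
python3 p3.py -.002 0 .255; python3 - <<'E'
from h import *
S=np.array([.539,.154,0]);Y=Rn.from_euler("z",-5.3,degrees=True)
c=get_calibration("wrist");w=get_image("wrist")
ex=pj("wrist",S+Y.apply([0,0,.242]),c);print("cap expected",ex)
s=state();R=toolR(s);print("tip px +x edge",pj("wrist",s["tool_pos"]+R.apply([.011,0,-.035]),c),pj("wrist",s["tool_pos"]+R.apply([-.011,0,-.035]),c))
cv2.imwrite("pics/w9.png",w); cv2.imwrite("pics/w9c.png",w[0:480])
E
```

```text
tip now [-0.0586 -0.0021  0.255 ] plan [ 0.2182 -0.0108  0.1808] [0.0004 0.0006 0.0003] q [ 0.54 -0.26 -0.67  0.57 -0.39 -2.63] t 14.75 F [-1.1 -0.2 -1.2]
cap expected [313.82486306 228.4403077 ]
tip px +x edge [317.38531622 293.41007852] [317.40650525 337.2774899 ]
```

View pics/w9.png

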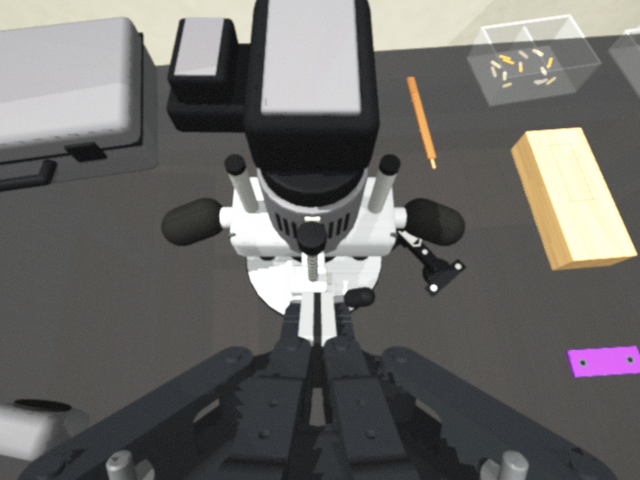

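The cap top is at (313,230), 1 px from the prediction (314,228), and the shut finger tips at row 292 match the 35 mm tip offset. Moving over the cap and pressing.

>>> send_rows([
  {"offset": [0.11,-0.005,0.09],"turn": [0,0,0]},
  {"offset": [0.218,-0.011,0.181],"turn": [0,0,0]},
  {"offset": [0.218,-0.011,0.181],"turn": [0,0,0]},
  {"offset": [0.218,-0.011,0.181],"turn": [0,0,0]},
])

```text
time: 15.13
tool_pos: [0.5674, 0.1524, 0.2372]
tool_rot: [0.016, 0.939, -0.043, 0.341]
ft_force: [-0.8, -1.0, -1.0]
grip_width: 0.001
gripper_force: 0.0
```

```bash
python3 p3.py -.002 0 .238;  python3 p3.py -.002 0 .208
```

```text
tip now [-0.0025  0.001   0.257 ] plan [-0.0587  0.005   0.0743] [0.0001 0.0003 0.0003] q [ 0.46 -0.16 -0.6   0.51 -0.35 -2.7 ] t 15.1333 F [-0.8 -1.  -1. ]
tip now [-0.0025  0.001   0.257 ] plan [-0.1549  0.0047  0.1894] [0.0001 0.0003 0.0003] q [ 0.46 -0.16 -0.6   0.51 -0.35 -2.7 ] t 15.1333 F [-0.8 -1.  -1. ]
```

>>> send_rows([
  {"offset": [-0.02,0.005,0.025],"turn": [0,0,0]},
  {"offset": [-0.04,0.005,0.05],"turn": [0,0,0]},
  {"offset": [-0.059,0.005,0.074],"turn": [0,0,0]},
  {"offset": [-0.059,0.005,0.074],"turn": [0,0,0]},
])

```text
time: 15.47
tool_pos: [0.5666, 0.1515, 0.2176]
tool_rot: [0.016, 0.939, -0.042, 0.341]
ft_force: [0.8, -0.6, -0.2]
grip_width: -0.001
gripper_force: 0.0
```

>>> send_rows([
  {"offset": [-0.025,0,0.03],"turn": [0,0,0]},
  {"offset": [-0.05,0,0.06],"turn": [0,0,0]},
  {"offset": [-0.075,0,0.09],"turn": [0,0,0]},
  {"offset": [-0.096,0,0.115],"turn": [0,0,0]},
  {"offset": [-0.096,0,0.115],"turn": [0,0,0]},
])

```text
time: 15.88
tool_pos: [0.5674, 0.1514, 0.188]
tool_rot: [0.016, 0.939, -0.042, 0.341]
ft_force: [-0.2, 0.7, -0.3]
grip_width: 0.002
gripper_force: 0.0
```

```bash
python3 p3.py -.002 0 .203; python3 p3.py -.002 0 .201
```

```text
tip now [-0.0024  0.      0.2078] plan [-0.0135  0.0003  0.0194] [-0.      0.0002  0.0004] q [ 0.46 -0.12 -0.7   0.37 -0.34 -2.7 ] t 15.8833 F [-0.2  0.7 -0.3]
tip now [-0.0024  0.      0.2078] plan [-0.02    0.0003  0.0271] [-0.      0.0002  0.0004] q [ 0.46 -0.12 -0.7   0.37 -0.34 -2.7 ] t 15.8833 F [-0.2  0.7 -0.3]
```

```bash
python3 - <<'E'
from h import *
S=np.array([.539,.154,0]);Y=Rn.from_euler("z",-5.3,degrees=True)
c=get_calibration("wrist");w=get_image("wrist");cv2.imwrite("pics/w10.png",w)
for z in (.242,.226,.208,.192):print(z,[pj("wrist",S+Y.apply([0,y,z]),c).round(0) for y in (-.009,.009)])
s=state();R=toolR(s);print([pj("wrist",s["tool_pos"]+R.apply([x,0,-.035]),c).round(0) for x in (.011,0,-.011)])
g=cv2.cvtColor(w,cv2.COLOR_BGR2GRAY)
for r in range(200,350,4): print(r,"".join(" .:-=+*#%@"[min(9,int(v)*10//256)] for v in g[r,250:390:2]))
E
```

```text
0.242 [array([343., 319.]), array([294., 318.])]
0.226 [array([340., 325.]), array([296., 325.])]
0.208 [array([338., 330.]), array([298., 330.])]
0.192 [array([336., 335.]), array([300., 335.])]
[array([318., 292.]), array([318., 314.]), array([318., 336.])]
200                                                                       
204                                             .               .         
208                                                                       
212            .                                                          
216             .                                                    .    
220  .. .        .   .    . ...             .           .        ...  .-++
224 ........... ..... . ...  ..    ... ........ .    . ........ .... .=++*
228 =...::::....................................................... .-+++@
232 #=....:::......:.............................................. .-++=%@
236 ##+. ...::::...............................................   .=+++*%*
240 *##*-......:::::.:......................................     :=++=+%*=
244 ++###*-   .
[... 1309 characters left out ...]
..:::#%%%%%%%%%%@@@@@@@@@
316 @@@@@@@@@@@@@@@@@*:::::::#@@@@@%-:.-%@@@@@#:..::::+%%%%%%%%@@@@@@@@@@@
320 @@@@@@@@@@@@@@@@@=::::::-%@@@@@%-:.-%@@@@@%:...:::-#%%%@%%%@@@@@@@@@@@
324 @@@@@@@@@@@@@@@@%::::::.=@@@@@@%-..:%@@@@@%-...::::%@@%%%%%@@@@@@@%%%%
328 @@@@@@@@@@@@@@@@+:::::::=@@@@@@#:..:%@@@@@@=.....::#@@%%%%%@@@@@@%%%%=
332 @@@@@@@@@@@@@@@@-:::::::*@@@@@@#:..:#@@@@@@+...::::-%@%@%%@%%%%%%%%%--
336 @@@@@@@@@@@@@@@%::::::::=#@@@@@%-::-@@@@@%*=::::..::%%%%%%%%%%%%%%%---
340 #@@@@@@@@@@@@@@-::::::::::..-#@%:.::%@*-::::::::::::-*%%%%%%%%%%%#----
344 --%@@@@@@@@@@+:::::::::::.::::-=...:*=::::::::::::::::-#%%%%%%%#-:----
348 ----@@@@@@@@#::::::::::::::::::......::::::::::::::::::=%%%%%%=:-----:
```

```bash
python3 - <<'E'
from h import *
S=np.array([.539,.154,0]);Y=Rn.from_euler("z",-5.3,degrees=True)
a=cv2.imread("pics/s7.png");b=get_image("side");cv2.imwrite("pics/s11.png",b)
for z in (.242,.226,.2,.184,.092,.05,.135):print(z,pj("side",S+Y.apply([0,0,z])).round(1))
A=cv2.cvtColor(a,cv2.COLOR_BGR2GRAY);B=cv2.cvtColor(b,cv2.COLOR_BGR2GRAY)
for r in range(236,325,2): print(r,*["".join(" .:-=+*#%@"[min(9,int(v)*10//200)] for v in g[r,255:300]) for g in (A,B)],sep=" | ")
E
```

```text
0.242 [276.1 249.6]
0.226 [276.6 256.1]
0.2 [277.4 266.3]
0.184 [277.9 272.4]
0.092 [280.5 304.9]
0.05 [281.6 318.5]
0.135 [279.4 290.2]
236 | ................:::::::::::::::::-=+++*++++++ | ................::::::::::::::::::.:::..:.::.
238 | ...................:::::::::::::::-==++++**+* | ...................:::::::::::::::..:::....:.
240 | ....................:::::::::::::::::---=++++ | ...... ..............:::::::::::.:.:....:....
242 | ..................:::::::::::::::::::::::---- | ...................:::::::::.....:..:..:...:.
244 | ...............:---=--::::::::::::::::::::::: | ...............:------::::::..::...:.....::..
246 | ...............:-===--::::::::::::::::::::::: | ...............:--==--::::..::::.............
248 | ...............:-===--::::::::::::::::::::::: | ...............:--==--::.:::::::.:...........
250 | ................--==---:::::::::::::::::::::: | ................:-==--:::.::::::-:::.........
252 | ...............::-----::::::::::::::::::::::: | ...............::--=-:::::-===----::.........
254 | ...............:-::::::::::::::::.......::::: | .........
[... 2836 characters left out ...]

312 | ==--::--=+*##%%%##**#**+======+++**++++++=-:: | ==------=+*******####**+====+++++**++++++=-::
314 | ++=-:::-=+**##%%%%%%%##*++++++++++++++++==-:: | ++=-:::-=++***####***###+===++*++++++++++=-::
316 | ++=-:::-=+********#%%%%%#*+++++*##*+++=--:::: | ++=-:::-=+**##%%%#**#%%#*+==+++++++++++++=-::
318 | ++==-:--=++++++++**##%%%%%%#**#%%%#*+-:::.... | ++=-::--=+++*##%%%%%%%%%#*+++++++****++++=-::
320 | ++====+++++++*###****##%%%%%%%%%%%#*=:....:.: | +=====+++++++**##%%%%%%%#######**#%##***+=-::
322 | ==+++++++=+*###****####**#%%%%%##+=-::::.:::: | ==+++++++=+*###*+**###%%%%%%%%%%%@@@@@%%#*=--
324 | =+++++++++*##*+==++**####***#**=-::::.:.:::-- | ==++++++=+*##*+==++***##%%%%%%%%%@@@@@@@@@%#*
```

Comparing the side images numerically, the cap (dark block, columns 273–279) now tops out at about row 264, so z ≈ 0.206: the rod is going down. I'll continue in small steps.

>>> send_rows([
  {"offset": [-0.007,0,0.01],"turn": [0,0,0]},
  {"offset": [-0.0135,0,0.0194],"turn": [0,0,0]},
  {"offset": [-0.0135,0,0.0194],"turn": [0,0,0]},
])

```text
time: 16.23
tool_pos: [0.5684, 0.1515, 0.1848]
tool_rot: [0.016, 0.939, -0.043, 0.342]
ft_force: [0.4, 0.3, -0.2]
grip_width: 0.002
gripper_force: 0.3
```

>>> send_rows([
  {"offset": [-0.005,0,0.006],"turn": [0,0,0]},
  {"offset": [-0.005,0,0.006],"turn": [0,0,0]},
])

```text
time: 16.4
tool_pos: [0.5684, 0.1515, 0.1834]
tool_rot: [0.016, 0.939, -0.043, 0.342]
ft_force: [-0.1, 0.5, 1.4]
grip_width: 0.002
gripper_force: 0.8
```

>>> send_rows([
  {"offset": [-0.005,0,0.006],"turn": [0,0,0]},
  {"offset": [-0.005,0,0.006],"turn": [0,0,0]},
])

```text
time: 16.57
tool_pos: [0.5685, 0.1516, 0.182]
tool_rot: [0.016, 0.939, -0.043, 0.342]
ft_force: [-1.6, 0.3, 3.4]
grip_width: -0.003
gripper_force: 1.7
```

>>> send_rows([
  {"offset": [-0.004,0,0.005],"turn": [0,0,0]},
  {"offset": [-0.004,0,0.005],"turn": [0,0,0]},
])

```text
time: 16.73
tool_pos: [0.569, 0.1516, 0.1817]
tool_rot: [0.016, 0.938, -0.043, 0.343]
ft_force: [-10.6, -1.6, 14.8]
grip_width: 0.003
gripper_force: 7.4
```

>>> send_rows([
  {"offset": [-0.004,0,0.005],"turn": [0,0,0]},
  {"offset": [-0.004,0,0.005],"turn": [0,0,0]},
])

```text
time: 16.9
tool_pos: [0.5695, 0.1517, 0.1815]
tool_rot: [0.016, 0.938, -0.043, 0.343]
ft_force: [-18.8, -4.5, 25.7]
grip_width: -0.002
gripper_force: 12.7
```

```bash
python3 p3.py -.002 0 .2
```

```text
tip now [-0.0005  0.0005  0.2011] plan [-0.01    0.0027 -0.0007] [-0.0002 -0.0006  0.0001] q [ 0.46 -0.12 -0.72  0.35 -0.34 -2.7 ] t 16.9 F [-18.8  -4.5  25.7]
```

The rod is stopped on the plate: tip z 0.201 against 0.200 expected, 26 N. I'll lift off and move over the lever end.

>>> send_rows([
  {"offset": [0.05,0,-0.06],"turn": [0,0,0]},
  {"offset": [0.12,0,-0.15],"turn": [0,0,0]},
  {"offset": [0.12,0,-0.15],"turn": [0,0,0]},
  {"offset": [0.12,0,-0.15],"turn": [0,0,0]},
])

```text
time: 17.23
tool_pos: [0.568, 0.152, 0.2189]
tool_rot: [0.015, 0.938, -0.043, 0.342]
ft_force: [-0.7, 0.9, -1.1]
grip_width: 0.0
gripper_force: 0.0
```

```bash
python3 p3.py -.021 -.042 .22; python3 p3.py -.021 -.042 .18
python3 - <<'E'
from h import *
S=np.array([.539,.154,0]);Y=Rn.from_euler("z",-5.3,degrees=True)
c=get_calibration("wrist");w=get_image("wrist");cv2.imwrite("pics/w12.png",w)
print("cap .2",pj("wrist",S+Y.apply([0,0,.2]),c),"lever end",pj("wrist",S+Y.apply([-.019,-.038,.1507]),c))
E
```

```text
tip now [-0.0018  0.0006  0.2386] plan [-0.1336  0.2132  0.0091] [-0.0002 -0.0003  0.0002] q [ 0.46 -0.15 -0.64  0.46 -0.34 -2.7 ] t 17.2333 F [-0.7  0.9 -1.1]
tip now [-0.0018  0.0006  0.2386] plan [-0.2624  0.2133  0.1621] [-0.0002 -0.0003  0.0002] q [ 0.46 -0.15 -0.64  0.46 -0.34 -2.7 ] t 17.2333 F [-0.7  0.9 -1.1]
cap .2 [318.85674998 340.55051962] lever end [375.49031869 377.80380156]
```

>>> send_rows([
  {"offset": [-0.06,0.1,0.004],"turn": [0,0,0]},
  {"offset": [-0.134,0.213,0.009],"turn": [0,0,0]},
  {"offset": [-0.134,0.213,0.009],"turn": [0,0,0]},
  {"offset": [-0.2,0.213,0.085],"turn": [0,0,0]},
  {"offset": [-0.262,0.213,0.162],"turn": [0,0,0]},
  {"offset": [-0.262,0.213,0.162],"turn": [0,0,0]},
  {"offset": [-0.262,0.213,0.162],"turn": [0,0,0]},
])

```text
time: 17.87
tool_pos: [0.5434, 0.1106, 0.1577]
tool_rot: [0.016, 0.939, -0.042, 0.34]
ft_force: [-0.0, -0.6, -0.3]
grip_width: -0.001
gripper_force: 0.0
```

```bash
python3 p3.py -.021 -.042 .15; python3 p3.py -.021 -.042 .1
python3 - <<'E'
from h import *
S=np.array([.539,.154,0]);Y=Rn.from_euler("z",-5.3,degrees=True)
c=get_calibration("wrist");w=get_image("wrist");cv2.imwrite("pics/w13.png",w)
print("lever end",pj("wrist",S+Y.apply([-.019,-.038,.1507]),c),"cap",pj("wrist",S+Y.apply([0,0,.2]),c))
g=cv2.cvtColor(w,cv2.COLOR_BGR2GRAY)
for r in range(230,350,4): print(r,"".join(" .:-=+*#%@"[min(9,int(v)*10//256)] for v in g[r,200:390:2]))
E
```

```text
tip now [-0.0224 -0.0428  0.1775] plan [-0.082  -0.0045  0.11  ] [0.0001 0.0004 0.0004] q [ 0.39 -0.18 -0.83  0.28 -0.3  -2.77] t 17.8667 F [-0.  -0.6 -0.3]
tip now [-0.0224 -0.0428  0.1775] plan [-0.2422 -0.005   0.302 ] [0.0001 0.0004 0.0004] q [ 0.39 -0.18 -0.83  0.28 -0.3  -2.77] t 17.8667 F [-0.  -0.6 -0.3]
lever end [308.47311038 334.81805029] cap [215.47698548 274.25410796]
230    :...-+=:::::=++=.   ::::.  .:::.  .:::  .::::::::+##***********#########%#####*=======.     
234 ..  ... :=+-----=++=:   ::::   .:::.  .::.  ::::::-###***********################*-.     :.    
238   .. .:: .=+=-----++=:  .::::   ::::  .::::::::::*###*#********##############*+=++-::    .==.  
242 *:...  .:. -=-------==:  .:::.  .:::..:::::::::=####**********###############=-::::.       .=*+
246 %%*-::. .:. .==-----++=:  .:::. ..:::::::::::=**##*************################**=...        .=
250 @@@@%=::::::..=+=----=++-..::::::::::::::::=*************************************=*##=    .    
254 ##*+-:........:-==----=++-::::::::::::::::=+++*++++++++++++*++++++*++++++*+**+++=:.::. ..:::...
258 -...........
[... 1583 characters left out ...]

322 :::-%@%#******#****#*##****##+=----=*****=:......:*#####*:..:*#####*:.......:::::::::::::::::::
326 :::::=@@@@#*###*===============-=-=+****+:.......-######+....*######:........::::::::::::::::::
330 :::::::-#@%%@@%%#*++=-==-==---------=----........=######+...:*######-........::::::::::::::::::
334 :::::::---=====----------===============-........+#*####+....*######=........::::::::::::::::::
338 :::::::---===----------=-===-=----------:..........:=#@%*...:#%#*=:...........:::::::::::::::::
342 :::::::--===-----:::::.::---=++**#%@@%+................--...:**:...............::::::::::::::::
346 :::::::::::#%@%*=:....-%@@@@@@@@@@@@@#..................:.. .:..................:::::::::::::::
```

The cap's dark disc ends near (215,275), as predicted for the lowered rod. Now pushing the lever down.

>>> send_rows([
  {"offset": [-0.027,-0.004,0.037],"turn": [0,0,0]},
  {"offset": [-0.055,-0.004,0.074],"turn": [0,0,0]},
  {"offset": [-0.082,-0.004,0.11],"turn": [0,0,0]},
  {"offset": [-0.098,-0.004,0.13],"turn": [0,0,0]},
  {"offset": [-0.114,-0.004,0.149],"turn": [0,0,0]},
])

```text
time: 18.33
tool_pos: [0.547, 0.1117, 0.1227]
tool_rot: [0.016, 0.938, -0.043, 0.342]
ft_force: [0.1, -2.3, 3.2]
grip_width: 0.001
gripper_force: 1.7
```

>>> send_rows([
  {"offset": [-0.016,0,0.019],"turn": [0,0,0]},
  {"offset": [-0.032,0,0.038],"turn": [0,0,0]},
  {"offset": [-0.048,0,0.057],"turn": [0,0,0]},
  {"offset": [-0.064,0,0.077],"turn": [0,0,0]},
  {"offset": [-0.064,0,0.077],"turn": [0,0,0]},
])

```text
time: 18.75
tool_pos: [0.5459, 0.1114, 0.1006]
tool_rot: [0.016, 0.939, -0.042, 0.341]
ft_force: [0.7, -0.2, -0.2]
grip_width: 0.001
gripper_force: 0.1
```

```bash
python3 p3.py -.021 -.042 .105;python3 p3.py -.021 -.042 .1
```

```text
tip now [-0.0201 -0.0418  0.1204] plan [-0.0525  0.0012  0.0562] [-0.      0.0002  0.0003] q [ 0.39 -0.09 -0.93  0.09 -0.3  -2.77] t 18.75 F [ 0.7 -0.2 -0.2]
tip now [-0.0201 -0.0418  0.1204] plan [-0.0685  0.0012  0.0753] [-0.      0.0002  0.0003] q [ 0.39 -0.09 -0.93  0.09 -0.3  -2.77] t 18.75 F [ 0.7 -0.2 -0.2]
```

>>> send_rows([
  {"offset": [-0.018,0.001,0.019],"turn": [0,0,0]},
  {"offset": [-0.036,0.001,0.038],"turn": [0,0,0]},
  {"offset": [-0.052,0.001,0.056],"turn": [0,0,0]},
  {"offset": [-0.06,0.001,0.066],"turn": [0,0,0]},
  {"offset": [-0.068,0.001,0.075],"turn": [0,0,0]},
])

```text
time: 19.17
tool_pos: [0.5455, 0.1117, 0.0812]
tool_rot: [0.016, 0.939, -0.042, 0.342]
ft_force: [-0.6, 2.2, 4.0]
grip_width: 0.002
gripper_force: 1.6
```

>>> send_rows([
  {"offset": [-0.006,0,0.0075],"turn": [0,0,0]},
  {"offset": [-0.006,0,0.0075],"turn": [0,0,0]},
  {"offset": [-0.006,0,0.0075],"turn": [0,0,0]},
])

```text
time: 19.42
tool_pos: [0.5453, 0.1113, 0.0793]
tool_rot: [0.016, 0.939, -0.043, 0.341]
ft_force: [-0.0, 0.3, 2.0]
grip_width: 0.003
gripper_force: 0.4
```

```bash
python3 p3.py -.021 -.042 .097;python3 p3.py -.021 -.042 .095
```

```text
tip now [-0.0207 -0.042   0.0991] plan [-0.0078  0.0003  0.0069] [-0.      0.0001  0.0003] q [ 0.39 -0.05 -0.97  0.01 -0.3  -2.77] t 19.4167 F [-0.   0.3  2. ]
tip now [-0.0207 -0.042   0.0991] plan [-0.0142  0.0003  0.0146] [-0.      0.0001  0.0003] q [ 0.39 -0.05 -0.97  0.01 -0.3  -2.77] t 19.4167 F [-0.   0.3  2. ]
```

Still soft, so I'll continue in ~1.5 mm steps until the stop is felt.

>>> send_rows([
  {"offset": [-0.006,0,0.0075],"turn": [0,0,0]},
  {"offset": [-0.012,0,0.014],"turn": [0,0,0]},
  {"offset": [-0.012,0,0.014],"turn": [0,0,0]},
])

```text
time: 19.67
tool_pos: [0.5455, 0.1114, 0.0758]
tool_rot: [0.016, 0.939, -0.043, 0.342]
ft_force: [0.4, 0.6, 3.0]
grip_width: -0.0
gripper_force: 1.2
```

>>> send_rows([
  {"offset": [-0.006,0,0.0075],"turn": [0,0,0]},
  {"offset": [-0.006,0,0.0075],"turn": [0,0,0]},
])

```text
time: 19.83
tool_pos: [0.5457, 0.1114, 0.074]
tool_rot: [0.016, 0.939, -0.043, 0.342]
ft_force: [-0.3, 0.9, 4.3]
grip_width: 0.003
gripper_force: 2.0
```

>>> send_rows([
  {"offset": [-0.006,0,0.0075],"turn": [0,0,0]},
  {"offset": [-0.006,0,0.0075],"turn": [0,0,0]},
])

```text
time: 20.0
tool_pos: [0.5463, 0.1117, 0.0728]
tool_rot: [0.016, 0.938, -0.043, 0.343]
ft_force: [-4.8, 2.6, 12.9]
grip_width: 0.004
gripper_force: 5.2
```

```bash
python3 p3.py -.021 -.042 .09
```

```text
tip now [-0.0197 -0.0415  0.0925] plan [-0.0132  0.0028  0.0056] [-0.0002 -0.0003  0.0002] q [ 0.39 -0.03 -0.98 -0.02 -0.3  -2.77] t 20.0 F [-4.8  2.6 12.9]
```

>>> send_rows([
  {"offset": [-0.006,0,0.0075],"turn": [0,0,0]},
  {"offset": [-0.006,0,0.0075],"turn": [0,0,0]},
  {"offset": [-0.006,0,0.0075],"turn": [0,0,0]},
])

```text
time: 20.25
tool_pos: [0.5469, 0.112, 0.0718]
tool_rot: [0.015, 0.938, -0.043, 0.343]
ft_force: [-10.3, 2.1, 20.9]
grip_width: -0.0
gripper_force: 8.7
```

```bash
python3 p3.py -.021 -.042 .16;python3 p3.py -.15 -.042 .2
```

```text
tip now [-0.0192 -0.0412  0.0914] plan [ 0.2137  0.0043 -0.2676] [-0.0003 -0.0005  0.0001] q [ 0.39 -0.03 -0.98 -0.03 -0.3  -2.77] t 20.25 F [-10.3   2.1  20.9]
tip now [-0.0192 -0.0412  0.0914] plan [-0.15    0.003  -0.8365] [-0.0003 -0.0005  0.0001] q [ 0.39 -0.03 -0.98 -0.03 -0.3  -2.77] t 20.25 F [-10.3   2.1  20.9]
```

The tip stops at z 0.0914, the height expected for the fully-down lever, with 21 N. I'll retreat and verify.

>>> send_rows([
  {"offset": [0.06,0,-0.08],"turn": [0,0,0]},
  {"offset": [0.1,0,-0.2],"turn": [0,0,0]},
  {"offset": [0,0,-0.4],"turn": [0,0,0]},
  {"offset": [-0.1,0.1,-0.6],"turn": [0,0,0]},
  {"offset": [-0.15,0.2,-0.8],"turn": [0,0,0]},
  {"offset": [-0.15,0.3,-0.83],"turn": [0,0,0]},
  {"offset": [-0.15,0.3,-0.83],"turn": [0,0,0]},
  {"offset": [-0.15,0.3,-0.83],"turn": [0,0,0]},
  {"offset": [-0.15,0.3,-0.83],"turn": [0,0,0]},
])

```text
time: 21.0
tool_pos: [0.4113, 0.0634, 0.178]
tool_rot: [0.016, 0.939, -0.043, 0.342]
ft_force: [0.3, 1.3, -0.3]
grip_width: -0.002
gripper_force: 0.0
```

```bash
python3 - <<'E'
from h import *
S=np.array([.539,.154,0]);Y=Rn.from_euler("z",-5.3,degrees=True)
print(state()["tool_pos"],state()["ft_force"])
c=get_calibration("wrist");w=get_image("wrist");cv2.imwrite("pics/w14.png",w)
P=lambda *d:pj("wrist",S+Y.apply(d),c).round(0)
for t in (0,.6,1.08,1.2):
    a=np.deg2rad(38)-t; print(t,P(-.019,.011-.062*np.cos(a),.1125+.062*np.sin(a)))
print("pivot",P(-.019,.011,.1125),"cap",P(0,0,.2),"plate front",P(-.043,.014,.05),P(-.043,-.014,.05),"front hole",P(-.030,0,.05))
g=cv2.cvtColor(w,cv2.COLOR_BGR2GRAY); u=P(-.019,-.02,.09).astype(int);x,y=u
print("origin col",x-100,"row",y-70)
for r in range(y-70,y+90,4): print(r,"".join(" .:-=+*#%@"[min(9,int(v)*10//256)] for v in g[r,max(0,x-100):x+100:2]))
E
```

```text
[0.41125958 0.06340772 0.17796385] [ 0.34805692  1.3403804  -0.26289135]
0 [228. 155.]
0.6 [254. 180.]
1.08 [254. 198.]
1.2 [251. 201.]
pivot [179. 183.] cap [149.  80.] plate front [196. 239.] [225. 239.] front hole [212. 226.]
origin col 124 row 126
126 +++++++++++++********+==--+++@@@@@@@@@@%#-------=********************************+----------------::
130 +++++++++++++***********++++=%@@@@@@@@@@#+---=++*********************************%*-----------------
134 ++++++++++++++***********+==++#@@@@@@@@@#++++**++*+**++++*+*+++++**++*++++++*****%@%=---------------
138 +*++++++++++++*****#@@@@@@*+++=#@@@@@@@#*++++++++++++++++++++++++++++++++++++++*#####=----------:...
142 ---==========++++=+@@@@@@@@*+++++%%%%%%*+*+++==+=+===+====+=++++++++++========-:=#%%%#--------...+*+
146 -----------------.-@@@@@@@@@#++=+%%%%%%*+++++.            .+##%######+ .. . . ..:##%%#*-------.   :*
150 ------------------*@@@@@@@@@@@@@@@@@@@%*++++=.          :+##%#######%#:.........-#%%%%%+-----:.     
154 ------------------@@@@@@@@@@@@@@@@@@@@%**+++-        .+##%#%%##%#%##%%#-  . . . .*##%##*:-:.=+-.    
158 ----
[... 2651 characters left out ...]
----------------------------------------------------------------------
262 ----------------------------------------------------------------------------------------------------
266 ----------------------------------------------------------------------------------------------=##*+-
270 --------------------------------------------------------------------------------------------#@@@@@@@
274 -----------------------------------------------------------------------------------------=@@@@#=--#@
278 ---------------------------------------------------------------------------------------#@@@@+------=
282 ------------------------------------------------------------------------------------+@@@@#=---------
```

The checks match: the plate's front edge is at row 239 with its hole at (212,227), where predicted. The grip points along the fully-down direction (slope 0.24, against 0.25 at 1.20 rad), and the arm is clear. Handing in.

```bash
python3 -c "
from cell import *
print(close_job())"
```

```text
the job is handed in; nothing more can be done
None
```

I handed the job in at about 21 s of the 61 s allowed; no verdict came back. By my own checks, the plate lies on the stop step about 3 mm from the rod's axis, the rod rests on it, the clamp lever is fully down (about 1.17 of 1.20 rad), and the arm is clear of everything.

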